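# Hang the sensor module on its keyhole bolt

### The job

Take the grey sensor module out of its dock and hang it on the mounting board, its front facing outwards: push the keyhole in its back over the bolt head, then pull it straight down until it is locked fully home, and let go so that it hangs upright. In the dock it can only be taken by its front and back, but on the board it has to be held by its two sides, so stand it down on the bench and take it again in between. Leave the other things lying about where they are.

Things in the scene. Friction and masses are not known exactly. Their poses are not given: they have to be found in the camera images.
- module_mid (a point): Centre (half-way up) of the sensor module: loose upright grey box 46 mm deep (x), 56 mm wide (y), 110 mm tall (z), 0.2 to 0.4 kg, standing in the dock. +x points out of its front (black window, two brass ports), +z up. Its flat back, 23 mm behind this point, is a 4 mm plate with a keyhole.
- keyhole (a point): Centre of the keyhole's wide hole, on the plane of the module's back, 13 mm above module_mid; module's axes. Octagon 23 mm across flats; upwards it narrows by 45 degree shoulders into a slot 9.5 mm wide whose closed end is 23.5 mm above this point. Hollow 14 mm deep behind the plate.
- dock: Fixed grey dock that holds the module; origin under its centre. Base 90 x 104 x 8 mm (the module stands on it, same axes, 8 mm above the bench); two upright cheeks 46 mm deep, 12 mm thick, 124 mm high stand 4 mm from the module's left and right sides (at y = +-32 to 44 mm), so no finger fits there; front and back are open.
- board_mid (a point): Point on the fixed mounting board's flat face, at the middle of its level aluminium slot rail, 135 mm above the bench. +x points straight out of the face (away from the robot), y along the rail, +z up. The bolt stands out of the rail at this height, but clamped up to 10 mm to either side (y) of this point: its place is not measured and must be felt for or seen.
- bolt_size (a point): Same point as board_mid; it tells the bolt's sizes, not its place. Shank 7 mm thick; round flat head 16 mm across, 5 mm thick, its top 14 mm and underside 9 mm off the face. A module that misses the hole stops with its back 14 mm off the face. Round the shank behind the head is a sprung rubber washer 34 mm across, front 7 mm off the face; 4 N starts it, 7 N pushes it 6 mm back.
- home (a point): Where the module's centre is when locked home if the bolt is in the middle of its range (33 mm below board_mid, 28 mm out); board's axes. To get there the back is first pushed to less than 5 mm off the face with the head in the hole, then the module down about 20 mm, against 4 to 12 N of drag (more than its weight), until the shank meets the slot's end. The washer then holds its back about 5 mm off the face.
- board: The fixed mounting board on an aluminium frame, 240 mm wide, top edge 173 mm above the bench; origin on the bench below board_mid, same axes. Its frame and feet are behind the face. The bench before the face is clear out to 190 mm, across the board's width.
- tray: Fixed open grey tray, 120 x 100 x 35 mm, origin under its centre; not to be used. Tray and dock stand on opposite sides of the board, either way round.
- fitting: Brass fitting, 26 mm across, 30 mm tall, lying in the tray; leave alone. Origin under its centre.
- jar: Pale jar with white cap, 48 mm across, 70 mm tall; leave alone. Origin under its centre.
- terminal: Grey stepped terminal block, 50 x 60 x 45 mm; leave alone. Origin under its centre.
- screwdriver: Screwdriver lying on the bench; leave alone.
- wrench: Steel wrench lying on the bench; leave alone.
- flowtube: White flow tube on a foot, 110 mm long, 47 mm high; leave alone. Origin under its centre.
- module: The module as a whole; origin under its centre, 55 mm below point module_mid, same axes.

How it is judged:
On the way, in this order (a step that is already met when the one before it is completed fails the run):
1. the module is out of the dock, standing or held more than 120 mm to the side of it (horizontal distance between module_mid and dock above 0.12 m), for 0.1 s.
2. the keyhole is over the bolt head: module before the board, its back less than 9 mm off the face, still at least 8 mm above its locked height (x of module_mid in the frame of board_mid between 0.018 and 0.032 m and y of module_mid in the frame of board_mid between -0.02 and 0.02 m and z of module_mid in the frame of board_mid between -0.025 and 0 m), for 0.05 s.
At the end, for the whole second after the job is handed in: The module hangs locked on the bolt, released and at rest: its centre 33 mm below the bolt's axis height (+4.5 / -3.5 mm), on the bolt (within 16 mm of the rail's middle), its back less than 9 mm off the face, front outwards, upright and square to the board within 0.12 rad (x of module_mid in the frame of board_mid between 0.02 and 0.032 m and y of module_mid in the frame of board_mid between -0.016 and 0.016 m and z of module_mid in the frame of board_mid between -0.0365 and -0.0285 m and angle between the x axis of module_mid and the x axis of board_mid, either way round below 0.12 rad and angle between the z axis of module_mid and the z axis of board_mid, either way round below 0.12 rad and linear speed of module below 0.02 m/s); the robot touches nothing.
It fails at once if another loose thing is moved by more than 25 mm (distance of any of fitting, jar, terminal, screwdriver, wrench, flowtube from where it was at the start of the episode above 0.025 m).
It also fails if it takes over 58 s, if anything falls off the work surface, if the arm or the gripper's body presses on something with over 40 N, if the wrist force passes 120 N, or if a joint passes its speed limit or range.

### The arm

A 6-joint arm with a two-finger parallel gripper is mounted at the origin on the work surface. World frame = base frame: x ahead of the robot, y to its left, z up, the work surface at z = 0. Lengths are in m, angles in rad, forces in N, time in s.
With the tool pointing down it reaches from about 0.15 to 0.775 m from the base axis. Payload 6.1 kg.
Tool frame: the origin (TCP) lies between the finger pads; the fingertips stand 8 mm ahead of it and the grasp point (between the pads) lies 11 mm behind it (bot.tip_reach is the distance from the TCP to the fingertips, in m); z points along the fingers, y is the direction in which the jaws open and shut (so a half turn about z gives the same grasp; the last joint's range is limited). The gripper opens to 85 mm and grips with 20 to 120 N. Pads are 22 mm wide; open, the fingers measure 114 mm over their backs; the gripper's body (76 mm by 85 mm) begins 54 mm behind the grasp point. The pads swing forward as they close: fully open they stand 13 mm farther back than shut.
Start: joints at [1.218, 0.126, -0.04, 1.405, 0, 1.571], TCP at [0.181, 0.493, 0.239] pointing down, gripper open.
Joint ranges: [-2.72, 2.72], [-0.95, 1.95], [-1.27, 1.35], [-1.78, 2.02], [-1.46, 1.47], [-3.14, 3.14]. Speed limits (rad/s): [2.39, 2.39, 3.01, 3.14, 3.14, 3.14].

### API

Orientations are given as [roll, pitch, yaw] about the fixed x, y, z axes, in that order (R = Rz(yaw) Ry(pitch) Rx(roll)).
In Python, from cell import bot gives the robot as it stands. The module is installed in compiled form; this text tells all that it offers.
- The arm moves only by the tool carry_out, never from a script. Its argument "steps" is a list of rows, each a list of 6 numbers: the shift along the tool's x, y, z in cm, then the turn, a rotation vector about the tool's x, y, z in rad. In form: [[x, y, z, ax, ay, az], ...]. A call has exactly 10 rows; each row shifts and turns the commanded pose from where the row before left it, along the tool's axes as they then stand; what a row does not reach is not made up. A row lasts 1/12 s, in which the tool goes at most 41.7 mm and 7.16 degrees, less where a joint would pass 70% of its speed; a pose out of reach is approached as far as the arm can. A call with a gripper value outside its range is refused whole. "jaw" is the opening in per cent of the stroke, from 0 (shut) to 100 (fully open), set as the call begins (left out, the last holds). The fingers move at their own pace and stop on an object; the grip force is fixed at half the most. Time passes only in rows, so rows that do not move let the fingers close, or fill a call up. It gives the time, the measured TCP pose, the force and the opening at its end, in the units of the state.
- bot.get_obs(): the state, without advancing time (a new reading comes with each control period).
- bot.snapshot(name): name is "scene" or "top" or "wrist"; returns (picture, depth): 384x512x3 uint8, red, green, blue; 384x512 float32, m along the optical axis (not along the pixel's ray), 0 where there is no reading.
- bot.get_calibration(name): a dict with "fx", "fy", "cx", "cy" (pixels), "rvec" (rotation vector, rad) and "tvec" (3), from world to camera coordinates, as OpenCV has them. Camera axes: x right, y down, z forward; pixel columns grow to the right and rows downward; lengths in m; the calibration is good to about 2 mm. A picture is of the moment at which its call begins: read the wrist's pose just before it. get_calibration takes no time and is no camera call; for the wrist camera it gives the pose at the moment of the call.
- bot.finish_job(): hands the job in, once; it reports no verdict.
The state is a dict: "time": time; "q": joint angles; "qvel": joint speeds; "effort": joint torques, N m; "position": TCP position; "tcp_rot": TCP orientation; "wrist_force": force on the tool from outside, world axes, zero at the start; "torque": the same for the moment, N m; "width": finger opening in m.
Only numpy, scipy, OpenCV 4.12 (cv2) and the standard library are available. Lean on these libraries where they do the work, as an engineer would, in place of code of your own. Each camera call takes 0.05 s, during which the arm holds its last target. There are 200 camera calls.

## Working session

There is one attempt and no reset: what is moved stays moved. The work goes in short steps, Python scripts to look and compute and a tool call to move; the robot and the scene stay as the last step left them, time stands still between calls to the robot, and variables do not carry over. Pictures are saved under pics/ and viewed, about 8 in all and at most 12, crops included, and the job is handed in when it is done.

Besides the shell and the picture viewer there is one more tool, called after "Request:" as name(argument=value, ...), one argument or row to a line, values as JSON. carry_out: Moves the arm, as the interface text tells. Its arguments: {"type":"object","properties":{"steps":{"type":"array","items":{"type":"array","items":{"type":"number"}}},"jaw":{"type":"number"}},"required":["steps"]}

```bash
mkdir -p pics
cat > h.py <<'E'
import numpy as np, cv2
from cell import bot
from scipy.spatial.transform import Rotation as R
def cal(n):
    c=bot.get_calibration(n); K=np.array([[c['fx'],0,c['cx']],[0,c['fy'],c['cy']],[0,0,1.]])
    Rm=cv2.Rodrigues(np.array(c['rvec'],float))[0]; return K,Rm,np.array(c['tvec'],float).ravel()
def cloud(d,c):
    K,Rm,t=c; v,u=np.mgrid[:d.shape[0],:d.shape[1]]
    p=np.stack([(u-K[0,2])/K[0,0]*d,(v-K[1,2])/K[1,1]*d,d],-1)
    return (p-t)@Rm
def snap(n,save=None):
    c=cal(n); im,d=bot.snapshot(n)
    if save: cv2.imwrite(f'pics/{save}.png',im[...,::-1])
    return im,d,c
def st():
    o=bot.get_obs(); print('t',round(o['time'],2),'p',np.round(o['position'],4),'r',np.round(o['tcp_rot'],3),'F',np.round(o['wrist_force'],1),'w',round(float(o['width']),4)); return o
E
python3 - <<'E'
from h import *
st()
a=[]
for n in('scene','top'):
    im,d,c=snap(n,n); a.append(im)
    np.savez(f'{n}.npz',im=im,d=d,K=c[0],R=c[1],t=c[2]); print(n,-c[1].T@c[2],c[0][0,0],(d>0).mean())
cv2.imwrite('pics/both.png',cv2.resize(np.vstack([a[0],a[1]])[...,::-1],None,fx=.78,fy=.78))
E
```

```text
t 0.0 p [0.1813 0.4923 0.2385] r [-3.14   0.     2.789] F [-0.4  0.4 -0.1] w 0.0856
scene [1.32852431 0.01632002 0.9102774 ] 486.662809137887 0.9960734049479166
top [0.42720234 0.00503048 1.12051285] 394.31190976032923 0.9959869384765625
```

View pics/both.png

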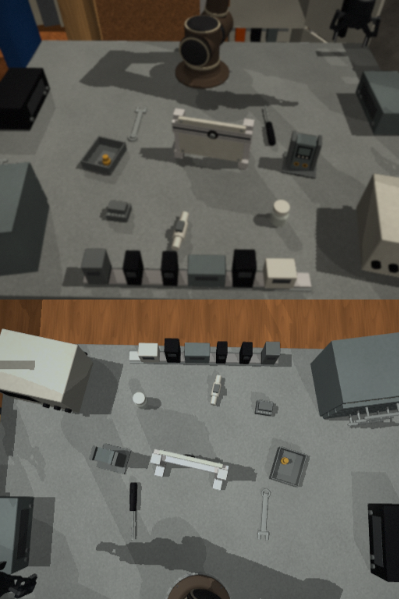

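The scene picture shows the board with its bolt at about scene px (272,172) and the dock with the module at (388,196), on the +y side. The tray is on the other side, and the jar and terminal stand beyond the board. Next I measure from depth.

Run:
```python
from h import *
def ld(n):
    z=np.load(n+'.npz'); return z['im'],z['d'],(z['K'],z['R'],z['t'])
P={}
for n in('scene','top'):
    im,d,c=ld(n); P[n]=cloud(d,c)
def rect(p,nm):
    r=cv2.minAreaRect(p[:,:2].astype(np.float32)); b=cv2.boxPoints(r); print(nm,len(p),'c',np.round(r[0],4),'size',np.round(r[1],4),'ang',round(r[2],2),'zmed',np.median(p[:,2]).round(4))
for n in P:
    p=P[n]; x,y,z=p[...,0],p[...,1],p[...,2]
    nr=(x>.2)&(x<.85)&(abs(y)<.45)
    m=((z>.025)&nr).astype(np.uint8)
    k,l,s,ce=cv2.connectedComponentsWithStats(m)
    for i in range(1,k):
        if s[i,4]>60:
            q=p[l==i]; print(n,s[i].tolist(),'min',q.min(0).round(3),'max',q.max(0).round(3)); 
            rect(q,'  ')
# top: dock top and module top
p=P['top']; q=p.reshape(-1,3)
dm=(q[:,1]>.12)&(q[:,1]<.4)&(q[:,0]>.3)&(q[:,0]<.6)
for lo,hi in((.11,.1215),(.122,.14),(.15,.19)):
    s=q[dm&(q[:,2]>lo)&(q[:,2]<hi)]
    if len(s)>5: rect(s,f'top z{lo}-{hi}')
s=q[(abs(q[:,1])<.2)&(q[:,2]>.165)&(q[:,2]<.185)&(q[:,0]>.3)&(q[:,0]<.6)]; rect(s,'board top')
im,_,_=ld('scene'); a=cv2.resize(im[130:240,200:430],None,fx=3.4,fy=3.4,interpolation=cv2.INTER_CUBIC)
im,_,_=ld('top'); b=cv2.resize(im[160:270,100:330],None,fx=3.4,fy=3.4,interpolation=cv2.INTER_CUBIC)
cv2.imwrite('pics/crop.png',cv2.resize(np.vstack([a,b])[...,::-1],None,fx=.8,fy=.8))
```

```text
scene [220, 138, 106, 73, 4931] min [ 0.438 -0.084  0.025] max [0.536 0.167 0.178]
   4931 c [0.4864 0.0399] size [0.2475 0.0809] ang 85.28 zmed 0.1173
scene [342, 155, 10, 26, 85] min [0.329 0.23  0.025] max [0.429 0.249 0.031]
   85 c [0.3786 0.2398] size [0.0186 0.0994] ang 87.17 zmed 0.0264
scene [367, 167, 46, 48, 1619] min [0.48  0.271 0.025] max [0.547 0.366 0.128]
   1619 c [0.5128 0.319 ] size [0.0884 0.0526] ang 76.8 zmed 0.0951
scene [103, 174, 58, 44, 522] min [ 0.421 -0.371  0.025] max [ 0.565 -0.244  0.041]
   522 c [ 0.4928 -0.308 ] size [0.1038 0.1267] ang 73.72 zmed 0.0322
scene [0, 207, 60, 118, 3632] min [ 0.669 -0.45   0.025] max [ 0.85  -0.409  0.194]
   3632 c [ 0.761  -0.4403] size [0.1847 0.0383] ang 7.81 zmed 0.1459
scene [458, 227, 48, 104, 2387] min [0.683 0.416 0.025] max [0.85  0.45  0.163]
   2387 c [0.7665 0.4332] size [0.1669 0.0335] ang 0.0 zmed 0.1213
scene [135, 256, 32, 23, 474] min [ 0.688 -0.257  0.025] max [ 0.737 -0.194  0.049]
   474 c [ 0.7109 -0.2257] size [0.0599 0.0498] ang 85.63 zmed 0.0433
scene [347, 256, 24, 30, 559] min [0.701 0.202 0
[... 1181 characters left out ...]
] max [0.563 0.005 1.121]
   323 c [ 0.4948 -0.1833] size [0.3754 0.1389] ang 89.45 zmed 0.034
top [193, 192, 100, 52, 1880] min [ 0.408 -0.082  0.025] max [0.531 0.166 1.121]
   1880 c [0.476  0.0404] size [0.2396 0.0938] ang 78.3 zmed 0.1564
top [167, 241, 8, 24, 74] min [0.345 0.229 0.025] max [0.407 0.248 0.031]
   74 c [0.376  0.2384] size [0.0623 0.0191] ang 2.43 zmed 0.0265
top z0.11-0.1215 470 c [0.4965 0.2482] size [0.236  0.0469] ang 78.58 zmed 0.1178
top z0.122-0.14 160 c [0.4959 0.245 ] size [0.2388 0.0484] ang 78.66 zmed 0.1246
top z0.15-0.19 265 c [0.5081 0.1379] size [0.0355 0.0476] ang 79.54 zmed 0.172
board top 752 c [0.4876 0.0381] size [0.2395 0.0477] ang 78.29 zmed 0.1731
```

View pics/crop.png

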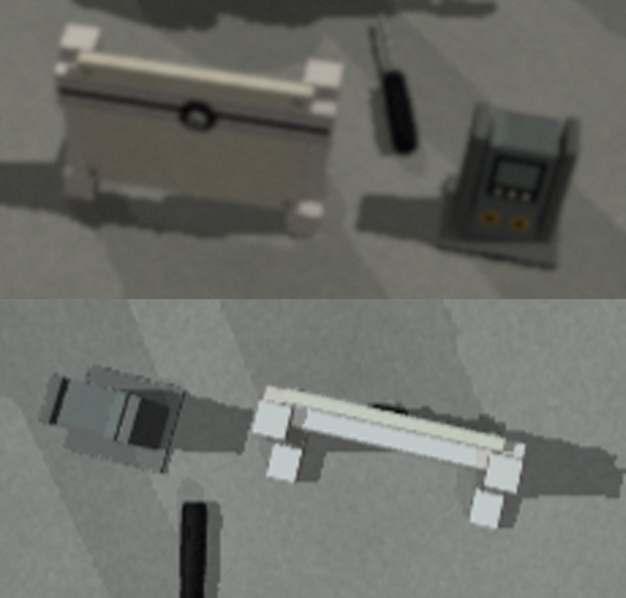

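The crops show the module in the dock with its front window facing +x. The bolt and washer form a dark ring at crop (197,115), near the middle of the rail. The axes of both are turned by about -0.2 rad. Next I fit precise planes and rays.

Run:
```python
from h import *
def ld(n):
    z=np.load(n+'.npz'); return z['im'],z['d'],(z['K'],z['R'],z['t'])
im,d,c=ld('scene'); ps=cloud(d,c); q=ps.reshape(-1,3)
imt,dt,ct=ld('top'); qt=cloud(dt,ct); qt=qt[dt>0]
def vplane(p,nm):  # x = a + b*y + e*z robust
    m=np.ones(len(p),bool)
    for _ in range(8):
        A=np.c_[np.ones(len(p)),p[:,1],p[:,2]]; s=np.linalg.lstsq(A[m],p[m,0],rcond=None)[0]
        r=p[:,0]-A@s; m=abs(r)<max(.003,1.5*np.median(abs(r[m])))
    print(nm,'n',m.sum(),'x=',s.round(4),'yaw',round(np.arctan(-s[1]),4),'rms',r[m].std().round(4)); return s,m,p
bx=(q[:,0]>.44)&(q[:,0]<.56)&(q[:,1]>-.06)&(q[:,1]<.14)&(q[:,2]>.04)&(q[:,2]<.115)
sb,m,p=vplane(q[bx],'board face')
# face extents
f=(q[:,2]>.03)&(q[:,2]<.165)&(abs(q[:,0]-(sb[0]+sb[1]*q[:,1]+sb[2]*q[:,2]))<.005)
yaw=np.arctan(-sb[1]); X=np.array([np.cos(yaw),np.sin(yaw)]); Y=np.array([-X[1],X[0]])
v=q[f,:2]@Y; print('face Y extents',np.percentile(v,[0,.5,50,99.5,100]).round(4))
for lo,hi in((.165,.18),):
  s=qt[(qt[:,2]>.169)&(qt[:,2]<.177)&(abs(qt[:,1]-.04)<.16)&(qt[:,0]>.4)&(qt[:,0]<.56)]; print('top-cam top edge Y',np.percentile(s[:,:2]@Y,[0,1,99,100]).round(4),'X max',np.percentile(s[:,:2]@X,[95,99]).round(4))
# bolt: dark pixels near (272,172)
g=cv2.cvtColor(im,cv2.COLOR_RGB2GRAY); print('patch'); print(g[164:182,258:288])
K,Rm,t=c; C=-Rm.T@t; n=np.array([1,-sb[1],-sb[2]])
def onplane(u,v,off):
    r=Rm.T@np.linalg.solve(K,[u,v,1]); k=(sb[0]+off/np.cos(yaw)-n@C)/(n@r); return C+k*r
for off in(.0,.007,.014):
  w=onplane(272,172,off); print('bolt px272,172 off',off,w.round(4),'Y',(w[:2]@Y).round(4))
# module front
dm=(q[:,1]>.28)&(q[:,1]<.36)&(q[:,0]>.49)&(q[:,0]<.56)&(q[:,2]>.02)&(q[:,2]<.112)
sm,m,p=vplane(q[dm],'module/dock front')
for nm,s0 in(('scene',q),('top',qt)):
  for lo,hi in((.113,.121),(.1215,.128)):
    s=s0[(s0[:,2]>lo)&(s0[:,2]<hi)&(s0[:,1]>.25)&(s0[:,1]<.39)&(s0[:,0]>.42)&(s0[:,0]<.58)]
    r=cv2.minAreaRect(s[:,:2].astype(np.float32)); print(nm,lo,len(s),np.round(r[0],4),np.round(r[1],4),round(r[2],1),'mean',s.mean(0).round(4))
```

```text
board face n 1649 x= [0.5005 0.2087 0.0014] yaw -0.2057 rms 0.0014
face Y extents [-0.5972 -0.575   0.1209  0.2533  0.2567]
top-cam top edge Y [0.0171 0.0186 0.255  0.2566] X max [0.4896 0.4907]
patch
[[75 77 77 80 79 80 82 82 82 82 82 83 84 85 83 84 85 85 86 86 88 86 88 87
  85 84 85 85 87 86]
 [77 77 79 78 77 75 77 77 76 77 78 78 77 77 79 80 82 81 84 85 84 85 85 86
  86 85 85 85 86 86]
 [74 76 77 76 76 75 75 75 74 71 68 64 59 60 65 66 69 75 80 79 84 82 82 83
  85 85 85 86 87 86]
 [62 64 65 66 69 71 73 74 73 65 53 43 37 35 41 43 52 59 65 72 76 77 77 79
  80 78 80 81 83 83]
 [41 45 45 48 51 54 58 60 58 47 33 25 17 17 18 23 27 37 48 61 70 74 76 76
  76 76 77 77 79 80]
 [42 41 38 39 40 39 40 41 34 24 19 14 13 15 16 13 14 21 32 49 63 73 76 75
  77 76 77 76 77 78]
 [61 60 55 52 47 46 41 32 24 12  8 15 26 30 31 23 15 14 18 31 47 61 64 69
  71 76 76 78 78 78]
 [74 73 70 68 66 65 60 45 27 15 15 29 46 58 59 51 37 23 15 17 29 37 46 50
  56 59 62 65 67 72]
 [75 78 77 77 77 78 68 53 28 19 22 39 58 74 76 73 57 39 21 13 16 27 36 39
  41 42 44 46 51 52]
 [78 75 80 79 78 76 73 56 34 21 26 45 58 65 
[... 675 characters left out ...]
5 86 87 86 87 86 86
  86 87 87 87 86 86]
 [86 85 87 85 87 86 87 87 85 84 86 85 84 85 87 86 85 85 86 86 86 86 86 86
  87 89 87 88 84 85]]
bolt px272,172 off 0.0 [0.5089 0.0394 0.1297] Y 0.1426
bolt px272,172 off 0.007 [0.5161 0.0392 0.1365] Y 0.1438
bolt px272,172 off 0.014 [0.5232 0.039  0.1433] Y 0.1451
module/dock front n 778 x= [0.459  0.2366 0.0026] yaw -0.2324 rms 0.0015
scene 0.113 417 [0.5118 0.3188] [0.0879 0.0496] 78.0 mean [0.5149 0.3189 0.1178]
scene 0.1215 145 [0.5135 0.3189] [0.0878 0.0491] 76.0 mean [0.5134 0.3199 0.1241]
top 0.113 423 [0.5109 0.3199] [0.0893 0.0455] 76.8 mean [0.5108 0.3196 0.1178]
top 0.1215 160 [0.5107 0.3192] [0.0881 0.0458] 76.7 mean [0.5102 0.3179 0.1243]
```

Request:
carry_out(
  steps=[
    [-3.69,-0.49,0,0,0,0],
    [-3.69,-0.49,0,0,0,0],
    [-3.69,-0.49,0,0,0,0],
    [-3.69,-0.49,0,0,0,0],
    [-3.69,-0.49,0,0,0,0],
    [-3.69,-0.49,0,0,0,0],
    [-3.69,-0.49,0,0,0,0],
    [-3.69,-0.49,0,0,0,0],
    [-3.69,-0.49,0,0,0,0],
    [-3.69,-0.49,0,0,0,0],
  ],
  jaw=100,
)

```text
time: 0.93
position: [0.5121, 0.3179, 0.2389]
tcp_rot: [-3.141, -0.0, 2.789]
wrist_force: [0.9, 0.7, 0.6]
width: 0.0855
```

Request:
carry_out(
  steps=[
    [0,0,0.4,0,0,0.12],
    [0,0,0.4,0,0,0.12],
    [0,0,0.4,0,0,0.12],
    [0,0,0.4,0,0,0.12],
    [0,0,0.4,0,0,0.12],
    [0,0,0.4,0,0,0.12],
    [0,0,0.4,0,0,0.12],
    [0,0,0.4,0,0,0.12],
    [0,0,0.4,0,0,0.12],
    [0,0,0.4,0,0,0.12],
  ],
)

```text
time: 1.77
position: [0.5106, 0.319, 0.1985]
tcp_rot: [-3.141, 0.001, 1.583]
wrist_force: [-0.2, -0.4, 0.1]
width: 0.0855
```

Request:
carry_out(
  steps=[
    [0,0,0,0,0,0.12],
    [0,0,0,0,0,0.12],
    [0,0,0,0,0,0.01],
    [0,0,0,0,0,0],
    [0,0,0,0,0,0],
    [0,0,0,0,0,0],
    [0,0,0,0,0,0],
    [0,0,0,0,0,0],
    [0,0,0,0,0,0],
    [0,0,0,0,0,0],
  ],
)

```text
time: 2.6
position: [0.5107, 0.3192, 0.1993]
tcp_rot: [3.142, 0.0, 1.339]
wrist_force: [-0.1, -0.9, 0.3]
width: 0.0854
```

```bash
cat >> h.py <<'E'
def go(target,yaw):
    o=st(); r=R.from_euler('xyz',o['tcp_rot']); T=R.from_euler('xyz',[np.pi,0,yaw])
    print('tool shift cm',(r.inv().apply(np.array(target)-o['position'])*100).round(2),'then turn',(r.inv()*T).as_rotvec().round(3))
    for n,v in(('xyz world in target tool cm',(T.inv().apply(np.array(target)-o['position'])*100).round(2)),): print(n,v)
E
python3 - <<'E'
from h import *
go([.511,.319,.084],1.339)
im,d,c=snap('wrist','w1'); np.savez('w1.npz',im=im,d=d,K=c[0],R=c[1],t=c[2]); print(-c[1].T@c[2],c[1][2])
E
```

```text
t 2.6 p [0.5107 0.3192 0.1993] r [3.142 0.    1.339] F [-0.1 -0.9  0.3] w 0.0854
tool shift cm [-1.000e-02  3.000e-02  1.153e+01] then turn [0. 0. 0.]
xyz world in target tool cm [-1.000e-02  3.000e-02  1.153e+01]
[0.52879926 0.39607891 0.3334181 ] [-0.07050588 -0.29807906 -0.95193371]
```

View pics/w1.png

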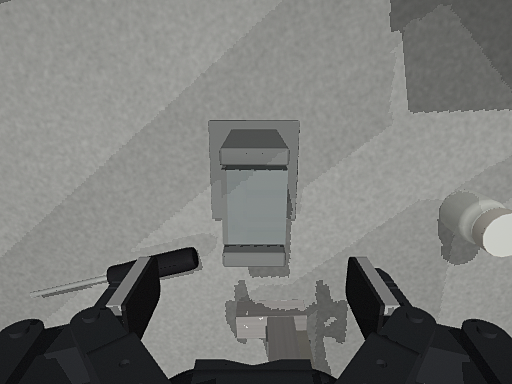

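The wrist view shows the module's top, px (225–287, 168–245), centred between the open fingers, whose midline is at about column 258. I descend and grip.

Request:
carry_out(
  steps=[
    [0,0,1.2,0,0,0],
    [0,0,1.2,0,0,0],
    [0,0,1.2,0,0,0],
    [0,0,1.2,0,0,0],
    [0,0,1.2,0,0,0],
    [0,0,1.2,0,0,0],
    [0,0,1.2,0,0,0],
    [0,0,1.2,0,0,0],
    [0,0,1.2,0,0,0],
    [0,0,0.7,0,0,0],
  ],
)

```text
time: 3.48
position: [0.5102, 0.3189, 0.0829]
tcp_rot: [-3.141, 0.001, 1.339]
wrist_force: [-0.4, 0.6, 0.3]
width: 0.0852
```

Request:
carry_out(
  steps=[
    [0,0,0,0,0,0],
    [0,0,0,0,0,0],
    [0,0,0,0,0,0],
    [0,0,0,0,0,0],
    [0,0,0,0,0,0],
    [0,0,0,0,0,0],
    [0,0,0,0,0,0],
    [0,0,0,0,0,0],
    [0,0,0,0,0,0],
    [0,0,0,0,0,0],
  ],
  jaw=0,
)

```text
time: 4.32
position: [0.5114, 0.3196, 0.0854]
tcp_rot: [3.14, -0.001, 1.339]
wrist_force: [0.0, 0.5, 6.0]
width: 0.0455
```

Request:
carry_out(
  steps=[
    [0,0,-0.3,0,0,0],
    [0,0,-0.3,0,0,0],
    [0,0,-0.3,0,0,0],
    [0,0,-0.3,0,0,0],
    [0,0,-0.3,0,0,0],
    [0,0,-0.4,0,0,0],
    [0,0,-0.4,0,0,0],
    [0,0,-0.4,0,0,0],
    [0,0,-0.4,0,0,0],
    [0,0,-0.4,0,0,0],
  ],
)

```text
time: 5.15
position: [0.5108, 0.3192, 0.1198]
tcp_rot: [3.141, -0.0, 1.339]
wrist_force: [-0.1, -0.2, -2.5]
width: 0.0458
```

Request:
carry_out(
  steps=[
    [0,1.5,0,0,0,0],
    [0,2.2,0,0,0,0],
    [0,2.3,0,0,0,0],
    [-1,2,0,0,0,0],
    [-2.5,0.8,0,0,0,0],
    [-3,0.8,0,0,0,0],
    [-3,0.8,0,0,0,0],
    [-3,0.8,0,0,0,0],
    [-3,0.8,0,0,0,0],
    [-3,0.8,0,0,0,0],
  ],
)

```text
time: 5.98
position: [0.5927, 0.1083, 0.1196]
tcp_rot: [3.141, -0.0, 1.339]
wrist_force: [-0.1, -0.1, -2.6]
width: 0.0457
```

Request:
carry_out(
  steps=[
    [-3,0.8,0,0,0,0],
    [-3,0.8,0,0,0,0],
    [-2.5,0.8,0,0,0,0],
    [-1.5,0.5,0,0,0,0],
    [-0.8,0.4,0,0,0,0],
    [0,0,0,0,0,-0.013],
    [0,0,0,0,0,-0.013],
    [0,0,0,0,0,0],
    [0,0,0,0,0,0],
    [0,0,0,0,0,0],
  ],
)

```text
time: 6.82
position: [0.6, -0.0018, 0.1193]
tcp_rot: [-3.141, -0.0, 1.366]
wrist_force: [-0.8, 0.3, -2.3]
width: 0.0456
```

Run:
```python
from h import *
go([.602,-.003,.1198],1.365)
im,d,c=snap('scene','s2'); p=cloud(d,c)
X=np.array([.9789,-.2043]);Y=np.array([.2043,.9789])
xx=p[...,:2]@X; yy=p[...,:2]@Y
m=(xx>.56)&(xx<.635)&(abs(yy-.12)<.06)&(p[...,2]>.01)&(d>0)
g=cv2.cvtColor(im,cv2.COLOR_RGB2GRAY)
q=p[m]; print(len(q),'z',np.percentile(q[:,2],[0,1,2,5]),'X',np.percentile(xx[m],[1,50,99]),'Y',np.percentile(yy[m],[1,50,99]))
v,u=np.where(m); print(u.min(),u.max(),v.min(),v.max())
cv2.imwrite('pics/s2c.png',cv2.resize(im[max(v.min()-80,0):v.max()+40,u.min()-60:u.max()+60],None,fx=3,fy=3)[...,::-1])
```

```text
t 6.82 p [ 0.6    -0.0018  0.1193] r [-3.141 -0.     1.366] F [-0.8  0.3 -2.3] w 0.0456
tool shift cm [-0.07  0.22 -0.05] then turn [-0.    -0.     0.001]
xyz world in target tool cm [-0.07  0.22 -0.05]
8814 z [0.04034285 0.05393335 0.06608203 0.09855363] X [0.57362212 0.62153442 0.63468714] Y [0.07542346 0.13376809 0.17717477]
215 290 0 235
```

View pics/s2c.png

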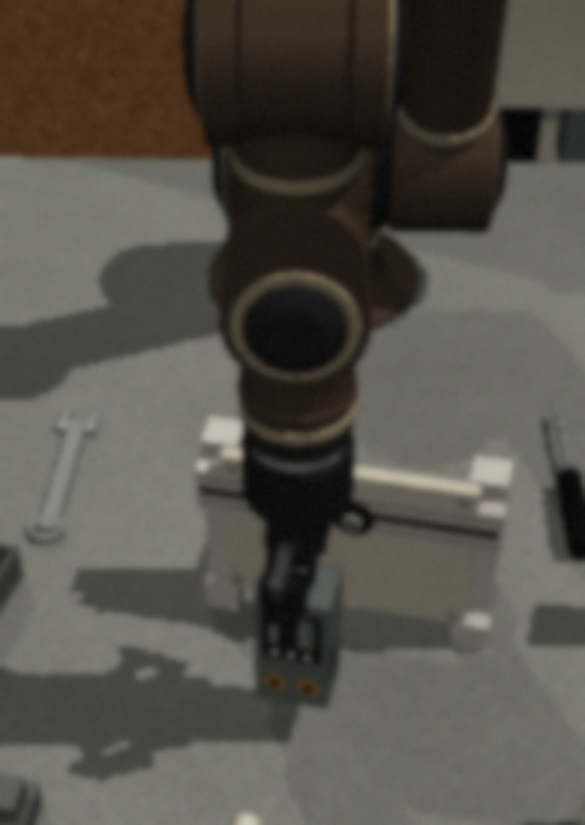

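The module hangs upright in the grip with its front outwards and its bottom about 40 mm up. I lower it onto the bench.

Request:
carry_out(
  steps=[
    [0,0,0.5,0,0,0],
    [0,0,0.6,0,0,0],
    [0,0,0.6,0,0,0],
    [0,0,0.6,0,0,0],
    [0,0,0.6,0,0,0],
    [0,0,0.4,0,0,0],
    [0,0,0.3,0,0,0],
    [0,0,0.2,0,0,0],
    [0,0,0.1,0,0,0],
    [0,0,0.0,0,0,0],
  ],
)

```text
time: 7.7
position: [0.6001, -0.003, 0.0802]
tcp_rot: [-3.142, 0.0, 1.365]
wrist_force: [-0.4, -0.0, -2.8]
width: 0.0456
```

Request:
carry_out(
  steps=[
    [0,0,0.05,0,0,0],
    [0,0,0.05,0,0,0],
    [0,0,0.05,0,0,0],
    [0,0,0.05,0,0,0],
    [0,0,0.05,0,0,0],
    [0,0,0.0,0,0,0],
    [0,0,0,0,0,0],
    [0,0,0,0,0,0],
    [0,0,0,0,0,0],
    [0,0,0,0,0,0],
  ],
)

```text
time: 8.53
position: [0.6001, -0.003, 0.0778]
tcp_rot: [3.142, -0.0, 1.365]
wrist_force: [-0.4, 0.3, -2.7]
width: 0.0454
```

Request:
carry_out(
  steps=[
    [0,0,0.05,0,0,0],
    [0,0,0.05,0,0,0],
    [0,0,0.05,0,0,0],
    [0,0,0.0,0,0,0],
    [0,0,0.0,0,0,0],
    [0,0,0.0,0,0,0],
    [0,0,0,0,0,0],
    [0,0,0,0,0,0],
    [0,0,0,0,0,0],
    [0,0,0,0,0,0],
  ],
)

```text
time: 9.37
position: [0.6002, -0.003, 0.0774]
tcp_rot: [3.141, -0.0, 1.365]
wrist_force: [-2.7, -0.1, 5.4]
width: 0.0457
```

Request:
carry_out(
  steps=[
    [0,0,0,0,0,0],
    [0,0,0,0,0,0],
    [0,0,0,0,0,0],
    [0,0,0,0,0,0],
    [0,0,0,0,0,0],
    [0,0,0,0,0,0],
    [0,0,0,0,0,0],
    [0,0,0,0,0,0],
    [0,0,0,0,0,0],
    [0,0,0,0,0,0],
  ],
  jaw=100,
)

```text
time: 10.2
position: [0.6001, -0.003, 0.0763]
tcp_rot: [-3.142, 0.0, 1.365]
wrist_force: [0.6, -0.5, -0.5]
width: 0.0854
```

Request:
carry_out(
  steps=[
    [0,0,-0.5,0,0,0],
    [0,0,-1,0,0,0],
    [0,0,-1.2,0,0,0],
    [0,0,-1.2,0,0,0],
    [0,0,-1.2,0,0,0],
    [0,0,-1.2,0,0,0],
    [0,0,-1.2,0,0,0],
    [0,0,-1.2,0,0,0],
    [0,0,-1.2,0,0,0],
    [0,0,-1.2,0,0,0],
  ],
)

```text
time: 11.03
position: [0.6002, -0.003, 0.1891]
tcp_rot: [3.14, -0.0, 1.365]
wrist_force: [0.4, 0.2, -0.3]
width: 0.0854
```

Request:
carry_out(
  steps=[
    [0,0,0,0,0,0.12],
    [0,0,0,0,0,0.12],
    [0,0,0,0,0,0.12],
    [0,0,0,0,0,0.12],
    [0,0,0,0,0,0.12],
    [0,0,0,0,0,0.12],
    [0,0,0,0,0,0.12],
    [0,0,0,0,0,0.12],
    [0,0,0,0,0,0.12],
    [0,0,0,0,0,0.12],
  ],
)

```text
time: 11.87
position: [0.6002, -0.003, 0.1885]
tcp_rot: [3.141, -0.001, 0.159]
wrist_force: [-0.2, -0.7, 0.8]
width: 0.0854
```

Request:
carry_out(
  steps=[
    [0,0,0,0,0,0.12],
    [0,0,0,0,0,0.12],
    [0,0,0,0,0,0.12],
    [0,0,0,0,0,0.01],
    [0,0,0,0,0,0],
    [0,0,0,0,0,0],
    [0,0,0,0,0,0],
    [0,0,0,0,0,0],
    [0,0,0,0,0,0],
    [0,0,0,0,0,0],
  ],
)

```text
time: 12.7
position: [0.5954, -0.0561, 0.1873]
tcp_rot: [-3.1, 0.003, -0.113]
wrist_force: [-0.3, 0.6, -0.2]
width: 0.0857
```

Run:
```python
from h import *
st()
X=np.array([.9789,-.2043]);Y=np.array([.2043,.9789])
im,d,c=snap('wrist','w3'); p=cloud(d,c); np.savez('w3.npz',im=im,d=d,K=c[0],R=c[1],t=c[2])
im2,d2,c2=snap('scene','s3'); p2=cloud(d2,c2); np.savez('s3.npz',im=im2,d=d2,K=c2[0],R=c2[1],t=c2[2])
for n,P,D in(('wrist',p,d),('scene',p2,d2)):
    q=P[D>0]; s=q[(abs(q[:,0]-.6)<.07)&(abs(q[:,1])<.07)&(q[:,2]>.102)&(q[:,2]<.115)]
    if len(s)>20:
        r=cv2.minAreaRect(s[:,:2].astype(np.float32)); print(n,len(s),np.round(r[0],4),np.round(r[1],4),r[2],'z',np.median(s[:,2]),'mean',s.mean(0).round(4))
    f=q[(abs(q[:,0]-.6)<.05)&(abs(q[:,1])<.05)&(q[:,2]>.02)&(q[:,2]<.10)]
    if len(f)>50:
        A=np.c_[np.ones(len(f)),f[:,1],f[:,2]]; m=np.ones(len(f),bool)
        for _ in range(6):
            s=np.linalg.lstsq(A[m],f[m,0],rcond=None)[0]; e=f[:,0]-A@s; m=abs(e)<.003
        print(n,'front plane',m.sum(),s.round(4),'yaw',np.arctan(-s[1]).round(4),'Y ext',np.percentile(f[m][:,:2]@Y,[1,99]).round(4))
```

```text
t 12.7 p [ 0.5954 -0.0561  0.1873] r [-3.10e+00  3.00e-03 -1.13e-01] F [-0.3  0.6 -0.2] w 0.0857
wrist 5108 [ 0.6007 -0.0028] [0.0563 0.0471] 77.92227935791016 z 0.10950580819215971 mean [ 0.6022 -0.0036  0.1093]
wrist front plane 1648 [0.6251 0.2147 0.0027] yaw -0.2115 Y ext [0.092  0.1474]
scene 458 [ 0.5997 -0.0026] [0.0564 0.0506] 77.59160614013672 z 0.11008395193987096 mean [ 0.6031 -0.0027  0.1098]
scene front plane 532 [0.6234 0.2027 0.0066] yaw -0.2 Y ext [0.092  0.1476]
```

View pics/w3.png

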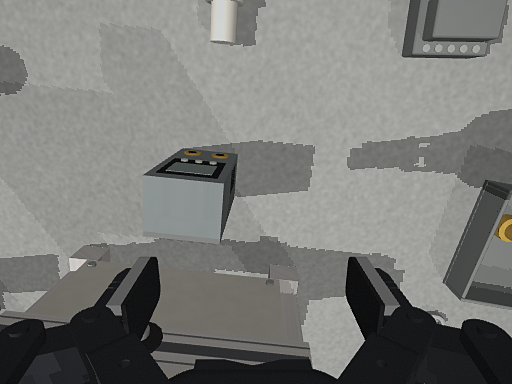

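The wrist view shows the module standing upright, its top at px (145–235, 170–240). The gripper sits off to one side of where I commanded it, so I check the joints.

Run:
```python
from h import *
o=st(); print(np.round(o['q'],3),np.round(o['qvel'],3),np.round(o['effort'],2))
```

```text
t 12.8 p [ 0.5954 -0.0564  0.1873] r [-3.10e+00  3.00e-03 -1.14e-01] F [0.6 0.2 0.2] w 0.0853
[-0.115  0.271  0.024  1.328  0.042  3.141] [-0.004  0.002 -0.001 -0.    -0.002  0.   ] [ 4.000e-02 -5.283e+01  3.521e+01  4.000e-02  1.300e-01  0.000e+00]
```

Request:
carry_out(
  steps=[
    [0,0,0,0,0,0],
    [0,0,0,0,0,0],
    [0,0,0,0,0,0],
    [0,0,0,0,0,0],
    [0,0,0,0,0,0],
    [0,0,0,0,0,0],
    [0,0,0,0,0,0],
    [0,0,0,0,0,0],
    [0,0,0,0,0,0],
    [0,0,0,0,0,0],
  ],
)

```text
time: 13.63
position: [0.5953, -0.0569, 0.1873]
tcp_rot: [-3.1, 0.003, -0.114]
wrist_force: [-0.3, 0.6, 0.0]
width: 0.0854
```

Run:
```python
from h import *
o=st(); print(np.round(o['q'],3),np.round(o['qvel'],3),np.round(o['effort'],2))
```

```text
t 13.63 p [ 0.5953 -0.0569  0.1873] r [-3.10e+00  3.00e-03 -1.14e-01] F [-0.3  0.6  0. ] w 0.0854
[-0.115  0.271  0.025  1.328  0.042  3.141] [ 0.001 -0.    -0.     0.001 -0.001  0.002] [-0.000e+00 -5.280e+01  3.519e+01  3.000e-02  1.300e-01 -0.000e+00]
```

Joint 6 hit its range (yaw = q1 − q6 + π here), so I need to turn the other way, to yaw ≈ 2.936.

Run:
```python
from h import *
go([.600,-.0027,.187],-.114)
```

```text
t 13.63 p [ 0.5953 -0.0569  0.1873] r [-3.10e+00  3.00e-03 -1.14e-01] F [-0.3  0.6  0. ] w 0.0854
tool shift cm [-0.16 -5.43  0.26] then turn [-0.042  0.003 -0.001]
xyz world in target tool cm [-0.15 -5.44  0.03]
```

Request:
carry_out(
  steps=[
    [-0.16,-2.7,0.13,0,0,0],
    [0,-2.73,0.13,0,0,0],
    [0,0,0,-0.042,0.003,-0.12],
    [0,0,0,0,0,-0.122],
    [0,0,0,0,0,-0.122],
    [0,0,0,0,0,-0.122],
    [0,0,0,0,0,-0.122],
    [0,0,0,0,0,-0.122],
    [0,0,0,0,0,-0.122],
    [0,0,0,0,0,-0.122],
  ],
)

```text
time: 14.47
position: [0.5974, -0.0255, 0.1873]
tcp_rot: [-3.132, -0.018, 0.906]
wrist_force: [0.4, 0.1, -0.0]
width: 0.0849
```

Request:
carry_out(
  steps=[
    [0,0,0,0,0,-0.122],
    [0,0,0,0,0,-0.122],
    [0,0,0,0,0,-0.122],
    [0,0,0,0,0,-0.122],
    [0,0,0,0,0,-0.122],
    [0,0,0,0,0,-0.122],
    [0,0,0,0,0,-0.122],
    [0,0,0,0,0,-0.122],
    [0,0,0,0,0,-0.122],
    [0,0,0,0,0,-0.122],
  ],
)

```text
time: 15.3
position: [0.5974, -0.0256, 0.1872]
tcp_rot: [3.128, -0.016, 2.126]
wrist_force: [0.3, -0.5, -0.5]
width: 0.0855
```

Request:
carry_out(
  steps=[
    [0,0,0,0,0,-0.122],
    [0,0,0,0,0,-0.122],
    [0,0,0,0,0,-0.122],
    [0,0,0,0,0,-0.122],
    [0,0,0,0,0,-0.122],
    [0,0,0,0,0,-0.122],
    [0,0,0,0,0,-0.122],
    [0,0,0,0,0,0],
    [0,0,0,0,0,0],
    [0,0,0,0,0,0],
  ],
)

```text
time: 16.13
position: [0.5974, -0.0263, 0.1873]
tcp_rot: [3.121, 0.0, 2.97]
wrist_force: [0.1, 0.1, -0.1]
width: 0.0855
```

Run:
```python
from h import *
go([.600,-.0027,.085],2.936)
X=np.array([.9789,-.2043]);Y=np.array([.2043,.9789])
# bolt from w3 (wrist, front side view)
z=np.load('w3.npz'); im,d,c=z['im'],z['d'],(z['K'],z['R'],z['t']); p=cloud(d,c)
q=p[(d>0)&(p[...,2]>.06)&(p[...,2]<.16)]; xx=q[:,:2]@X; yy=q[:,:2]@Y
s=(xx>.44)&(xx<.51)&(yy>.02)&(yy<.25)
if s.any(): print('w3 face X',np.percentile(xx[s],[1,10,50,90,99]).round(4),'n',s.sum())
s=(xx>.497)&(xx<.51)&(yy>.1)&(yy<.19); print('proud of face',s.sum(), q[s].mean(0) if s.any() else '', (yy[s].min(),yy[s].max(),yy[s].mean()) if s.any() else '')
g=im[300:384,100:320]; 
a=cv2.resize(g,None,fx=3.4,fy=3.4,interpolation=cv2.INTER_CUBIC); cv2.imwrite('pics/w3c.png',a[...,::-1])
```

```text
t 16.13 p [ 0.5974 -0.0263  0.1873] r [3.121 0.    2.97 ] F [ 0.1  0.1 -0.1] w 0.0855
tool shift cm [ 0.14  2.16 10.27] then turn [ 0.02  -0.     0.034]
xyz world in target tool cm [ 0.22  2.36 10.23]
w3 face X [0.4762 0.4907 0.4914 0.4922 0.4988] n 12982
proud of face 428 [0.51589406 0.02856325 0.13417629] (np.float64(0.1264104861887633), np.float64(0.1409428909641156), np.float64(0.13335771998619209))
```

View pics/w3c.png

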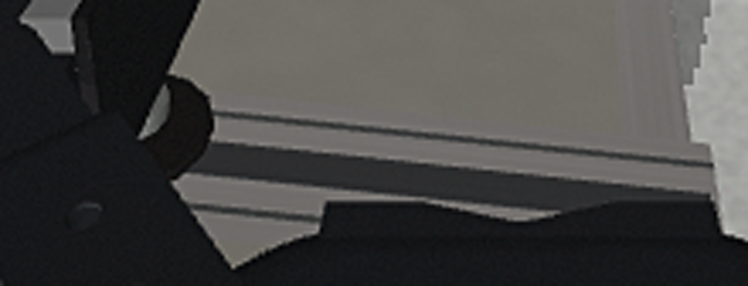

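Two views agree on the bolt. The washer's edge in the wrist view gives board-Y ≈ 0.143 and the scene view gives 0.144. I line up over the module.

Request:
carry_out(
  steps=[
    [0,0,0,0.02,0,-0.0],
    [0,0,0,0,0,0.034],
    [0.1,0.8,0,0,0,0],
    [0.1,0.8,0,0,0,0],
    [0.02,0.76,0,0,0,0],
    [0,0,0,0,0,0],
    [0,0,0,0,0,0],
    [0,0,0,0,0,0],
    [0,0,0,0,0,0],
    [0,0,0,0,0,0],
  ],
)

```text
time: 16.97
position: [0.5999, -0.0037, 0.1873]
tcp_rot: [3.142, 0.0, 2.938]
wrist_force: [0.7, 0.6, -0.1]
width: 0.0856
```

Run:
```python
from h import *
go([.600,-.0028,.084],2.936)
```

```text
t 16.97 p [ 0.5999 -0.0037  0.1873] r [3.142 0.    2.938] F [ 0.7  0.6 -0.1] w 0.0856
tool shift cm [1.000e-02 9.000e-02 1.033e+01] then turn [0.    0.    0.002]
xyz world in target tool cm [1.000e-02 9.000e-02 1.033e+01]
```

Request:
carry_out(
  steps=[
    [0,0.09,0.8,0,0,0.002],
    [0,0,1.1,0,0,0],
    [0,0,1.1,0,0,0],
    [0,0,1.1,0,0,0],
    [0,0,1.1,0,0,0],
    [0,0,1.1,0,0,0],
    [0,0,1.1,0,0,0],
    [0,0,1.1,0,0,0],
    [0,0,1.1,0,0,0],
    [0,0,0.73,0,0,0],
  ],
)

```text
time: 17.8
position: [0.5996, -0.0025, 0.0822]
tcp_rot: [-3.141, -0.001, 2.936]
wrist_force: [-0.1, -0.4, 1.2]
width: 0.0852
```

Request:
carry_out(
  steps=[
    [0,0,0,0,0,0],
    [0,0,0,0,0,0],
    [0,0,0,0,0,0],
    [0,0,0,0,0,0],
    [0,0,0,0,0,0],
    [0,0,0,0,0,0],
    [0,0,0,0,0,0],
    [0,0,0,0,0,0],
    [0,0,0,0,0,0],
    [0,0,0,0,0,0],
  ],
  jaw=0,
)

```text
time: 18.63
position: [0.6005, -0.0025, 0.0845]
tcp_rot: [3.141, 0.001, 2.936]
wrist_force: [-0.6, -0.8, 3.5]
width: 0.0553
```

Request:
carry_out(
  steps=[
    [0,0,-0.2,0,0,0],
    [0,0,-0.4,0,0,0],
    [0,0,-0.5,0,0,0],
    [0,0,-0.5,0,0,0],
    [0,0,-0.5,0,0,0],
    [0,0,-0.5,0,0,0],
    [0,0,-0.5,0,0,0],
    [0,0,-0.4,0,0,0],
    [0,0,0,0,0,0],
    [0,0,0,0,0,0],
  ],
)

```text
time: 19.47
position: [0.6003, -0.0026, 0.1193]
tcp_rot: [3.141, 0.001, 2.936]
wrist_force: [-0.3, 0.0, -3.5]
width: 0.0552
```

Run:
```python
from h import *
o=st()
X=np.array([.9789,-.2043]);Y=np.array([.2043,.9789])
P=o['position']; print('TCP X,Y',P[:2]@X,P[:2]@Y)
im,d,c=snap('scene','s4'); p=cloud(d,c); q=p[d>0]; xx=q[:,:2]@X; yy=q[:,:2]@Y
s=(abs(xx-.611)<.008)&(abs(yy-.12)<.045)&(q[:,2]>.02)&(q[:,2]<.2); f=q[s]
A=np.c_[np.ones(len(f)),yy[s]-.1198,f[:,2]-.09]; m=np.ones(len(f),bool)
for _ in range(6):
    k=np.linalg.lstsq(A[m],xx[s][m],rcond=None)[0]; e=xx[s]-A@k; m=abs(e)<.003
print('front X,yawslope,tiltslope',k.round(4),m.sum(),'Y',np.percentile(yy[s][m],[1,99]).round(4),'z',np.percentile(f[m][:,2],[0.5,1,2,98,99]).round(4))
```

```text
t 19.47 p [ 0.6003 -0.0026  0.1193] r [3.141e+00 1.000e-03 2.936e+00] F [-0.3  0.  -3.5] w 0.0552
TCP X,Y 0.5881738498124458 0.12014514559078987
front X,yawslope,tiltslope [ 0.6106 -0.0026  0.0032] 807 Y [0.0923 0.1477] z [0.0353 0.036  0.038  0.1459 0.1464]
```

The hold is square: the front plane slopes under 0.004 and the module's bottom is 84 mm below the TCP. The TCP must be at z = 0.151 and 2.36 cm along +Y, then push towards the board along tool +x.

Request:
carry_out(
  steps=[
    [0,0.3,-0.4,0,0,0],
    [0,0.4,-0.5,0,0,0],
    [0,0.4,-0.5,0,0,0],
    [0,0.4,-0.5,0,0,0],
    [0,0.4,-0.5,0,0,0],
    [0,0.3,-0.5,0,0,0],
    [0,0.16,-0.27,0,0,0],
    [0,0,0,0,0,0],
    [0,0,0,0,0,0],
    [0,0,0,0,0,0],
  ],
)

```text
time: 20.35
position: [0.6047, 0.0205, 0.1504]
tcp_rot: [-3.141, -0.0, 2.936]
wrist_force: [-0.4, -0.6, -2.3]
width: 0.0554
```

Request:
carry_out(
  steps=[
    [0.4,0,0,0,0,0],
    [0.6,0,0,0,0,0],
    [0.7,0,0,0,0,0],
    [0.7,0,0,0,0,0],
    [0.7,0,0,0,0,0],
    [0.7,0,0,0,0,0],
    [0.6,0,0,0,0,0],
    [0.4,0,0,0,0,0],
    [0.2,0,0,0,0,0],
    [0,0,0,0,0,0],
  ],
)

```text
time: 21.18
position: [0.5556, 0.0309, 0.1509]
tcp_rot: [3.141, 0.001, 2.936]
wrist_force: [-0.2, -0.1, -3.1]
width: 0.055
```

Run:
```python
from h import *
o=st()
X=np.array([.9789,-.2043]);Y=np.array([.2043,.9789])
P=o['position']; print('TCP X,Y',P[:2]@X,P[:2]@Y)
im,d,c=snap('scene','s5'); p=cloud(d,c); q=p[d>0]; xx=q[:,:2]@X; yy=q[:,:2]@Y
s=(abs(xx-.561)<.008)&(abs(yy-.143)<.045)&(q[:,2]>.03)&(q[:,2]<.2); f=q[s]
A=np.c_[np.ones(len(f)),yy[s]-.1437,f[:,2]-.12]; m=np.ones(len(f),bool)
for _ in range(6):
    k=np.linalg.lstsq(A[m],xx[s][m],rcond=None)[0]; e=xx[s]-A@k; m=abs(e)<.003
print('front X,yawslope,tiltslope',k.round(4),m.sum(),'Y',np.percentile(yy[s][m],[1,99]).round(4),'z',np.percentile(f[m][:,2],[0.5,1,2,98,99]).round(4))
```

```text
t 21.18 p [0.5556 0.0309 0.1509] r [3.141e+00 1.000e-03 2.936e+00] F [-0.2 -0.1 -3.1] w 0.055
TCP X,Y 0.5375780675941828 0.14373226630116995
front X,yawslope,tiltslope [5.601e-01 2.000e-04 3.000e-03] 831 Y [0.1156 0.1715] z [0.068  0.0689 0.07   0.177  0.1778]
```

Request:
carry_out(
  steps=[
    [0.2,0,0,0,0,0],
    [0.2,0,0,0,0,0],
    [0.2,0,0,0,0,0],
    [0.2,0,0,0,0,0],
    [0.1,0,0,0,0,0],
    [0.1,0,0,0,0,0],
    [0.1,0,0,0,0,0],
    [0.1,0,0,0,0,0],
    [0,0,0,0,0,0],
    [0,0,0,0,0,0],
  ],
)

```text
time: 22.07
position: [0.5442, 0.0332, 0.1506]
tcp_rot: [3.142, 0.0, 2.936]
wrist_force: [0.3, 0.2, -2.7]
width: 0.0551
```

Request:
carry_out(
  steps=[
    [0.1,0,0,0,0,0],
    [0.1,0,0,0,0,0],
    [0.1,0,0,0,0,0],
    [0.1,0,0,0,0,0],
    [0.1,0,0,0,0,0],
    [0,0,0,0,0,0],
    [0,0,0,0,0,0],
    [0,0,0,0,0,0],
    [0,0,0,0,0,0],
    [0,0,0,0,0,0],
  ],
)

```text
time: 22.9
position: [0.5394, 0.0343, 0.1507]
tcp_rot: [3.141, 0.0, 2.936]
wrist_force: [1.4, -1.0, -2.5]
width: 0.0553
```

Request:
carry_out(
  steps=[
    [0.1,0,0,0,0,0],
    [0.1,0,0,0,0,0],
    [0.05,0,0,0,0,0],
    [0.05,0,0,0,0,0],
    [0,0,0,0,0,0],
    [0,0,0,0,0,0],
    [0,0,0,0,0,0],
    [0,0,0,0,0,0],
    [0,0,0,0,0,0],
    [0,0,0,0,0,0],
  ],
)

```text
time: 23.73
position: [0.5369, 0.0347, 0.1507]
tcp_rot: [3.142, 0.001, 2.936]
wrist_force: [5.4, -1.3, -4.7]
width: 0.0553
```

Run:
```python
from h import *
o=st()
X=np.array([.9789,-.2043]);Y=np.array([.2043,.9789])
P=o['position']; print('TCP X,Y',P[:2]@X,P[:2]@Y)
im,d,c=snap('scene','s6'); p=cloud(d,c); q=p[d>0]; xx=q[:,:2]@X; yy=q[:,:2]@Y
s=(abs(xx-.541)<.008)&(abs(yy-.143)<.045)&(q[:,2]>.03)&(q[:,2]<.2); f=q[s]
A=np.c_[np.ones(len(f)),yy[s]-.1437,f[:,2]-.12]; m=np.ones(len(f),bool)
for _ in range(6):
    k=np.linalg.lstsq(A[m],xx[s][m],rcond=None)[0]; e=xx[s]-A@k; m=abs(e)<.003
print('front X,yawslope,tiltslope',k.round(4),m.sum(),'Y',np.percentile(yy[s][m],[1,99]).round(4),'z',np.percentile(f[m][:,2],[0.5,1,2,98,99]).round(4))
s=(abs(xx-.4905)<.008)&(((yy>.03)&(yy<.09))|((yy>.19)&(yy<.24)))&(q[:,2]>.04)&(q[:,2]<.115); print('face X',np.median(xx[s]),s.sum())
```

```text
t 23.73 p [0.5369 0.0347 0.1507] r [3.142e+00 1.000e-03 2.936e+00] F [ 5.4 -1.3 -4.7] w 0.0553
TCP X,Y 0.5184406647510109 0.1436898074797125
front X,yawslope,tiltslope [ 5.411e-01  4.100e-03 -1.000e-04] 827 Y [0.1158 0.1709] z [0.0672 0.0684 0.0691 0.1767 0.1778]
face X 0.490039337696627 904
```

Request:
carry_out(
  steps=[
    [0.1,0,0,0,0,0],
    [0.05,0,0,0,0,0],
    [0,0,0,0,0,0],
    [0,0,0,0,0,0],
    [0,0,0.1,0,0,0],
    [0,0,0.1,0,0,0],
    [0,0,0.1,0,0,0],
    [0,0,0.1,0,0,0],
    [0,0,0,0,0,0],
    [0,0,0,0,0,0],
  ],
)

```text
time: 24.62
position: [0.536, 0.035, 0.1476]
tcp_rot: [3.141, 0.003, 2.936]
wrist_force: [4.9, -1.4, -0.4]
width: 0.055
```

Request:
carry_out(
  steps=[
    [0,0,0.1,0,0,0],
    [0,0,0.1,0,0,0],
    [0,0,0.1,0,0,0],
    [0,0,0.1,0,0,0],
    [0,0,0.1,0,0,0],
    [0,0,0.1,0,0,0],
    [0,0,0.1,0,0,0],
    [0,0,0,0,0,0],
    [0,0,0,0,0,0],
    [0,0,0,0,0,0],
  ],
)

```text
time: 25.45
position: [0.5361, 0.035, 0.1406]
tcp_rot: [3.141, 0.003, 2.936]
wrist_force: [5.7, -2.0, -1.2]
width: 0.0551
```

Request:
carry_out(
  steps=[
    [0,0,0.1,0,0,0],
    [0,0,0.1,0,0,0],
    [0,0,0.1,0,0,0],
    [0,0,0.1,0,0,0],
    [0,0,0.1,0,0,0],
    [0,0,0.1,0,0,0],
    [0,0,0.1,0,0,0],
    [0,0,0,0,0,0],
    [0,0,0,0,0,0],
    [0,0,0,0,0,0],
  ],
)

```text
time: 26.28
position: [0.536, 0.0351, 0.1336]
tcp_rot: [3.141, 0.003, 2.936]
wrist_force: [5.3, -1.6, -0.8]
width: 0.0555
```

```bash
cat >> h.py <<'E'
def look(name):
    o=st(); X=np.array([.9789,-.2043]);Y=np.array([.2043,.9789])
    print('TCP X,Y',(o['position'][:2]@X).round(4),(o['position'][:2]@Y).round(4))
    im,d,c=snap('scene',name); p=cloud(d,c); q=p[d>0]; xx=q[:,:2]@X; yy=q[:,:2]@Y
    s=(abs(xx-.541)<.008)&(abs(yy-.143)<.045)&(q[:,2]>.03)&(q[:,2]<.2); f=q[s]
    A=np.c_[np.ones(len(f)),yy[s]-.1437,f[:,2]-.12]; m=np.ones(len(f),bool)
    for _ in range(6):
        k=np.linalg.lstsq(A[m],xx[s][m],rcond=None)[0]; e=xx[s]-A@k; m=abs(e)<.003
    print('front X,yawslope,tiltslope',k.round(4),m.sum(),'Y',np.percentile(yy[s][m],[1,99]).round(4),'z',np.percentile(f[m][:,2],[0.5,1,2,98,99]).round(4))
E
python3 -c "
from h import *; look('s7')"
```

```text
t 26.28 p [0.536  0.0351 0.1336] r [3.141e+00 3.000e-03 2.936e+00] F [ 5.3 -1.6 -0.8] w 0.0555
TCP X,Y 0.5176 0.1438
front X,yawslope,tiltslope [ 5.402e-01  2.000e-04 -2.000e-03] 789 Y [0.1156 0.1714] z [0.0493 0.0499 0.0525 0.1601 0.1608]
```

Request:
carry_out(
  steps=[
    [0,0,0.1,0,0,0],
    [0,0,0.1,0,0,0],
    [0,0,0.1,0,0,0],
    [0,0,0,0,0,0],
    [0,0,0,0,0,0],
    [0,0,0,0,0,0],
    [0,0,0,0,0,0],
    [0,0,0,0,0,0],
    [0,0,0,0,0,0],
    [0,0,0,0,0,0],
  ],
)

```text
time: 27.17
position: [0.5362, 0.0351, 0.131]
tcp_rot: [3.141, 0.004, 2.936]
wrist_force: [5.3, -1.5, 2.8]
width: 0.0553
```

Request:
carry_out(
  steps=[
    [0,0,0.1,0,0,0],
    [0,0,0.1,0,0,0],
    [0,0,0,0,0,0],
    [0,0,0,0,0,0],
    [0,0,0,0,0,0],
    [0,0,0,0,0,0],
    [0,0,0,0,0,0],
    [0,0,0,0,0,0],
    [0,0,0,0,0,0],
    [0,0,0,0,0,0],
  ],
)

```text
time: 28.0
position: [0.5364, 0.0351, 0.1306]
tcp_rot: [3.14, 0.005, 2.936]
wrist_force: [1.9, -1.5, 11.9]
width: 0.0552
```

Fz jumps to 12 N with only 0.4 mm of travel for 2 mm commanded, so it is at the slot's end. I release.

Request:
carry_out(
  steps=[
    [0,0,0,0,0,0],
    [0,0,0,0,0,0],
    [0,0,0,0,0,0],
    [0,0,0,0,0,0],
    [0,0,0,0,0,0],
    [0,0,0,0,0,0],
    [0,0,0,0,0,0],
    [0,0,0,0,0,0],
    [0,0,0,0,0,0],
    [0,0,0,0,0,0],
  ],
  jaw=100,
)

```text
time: 28.83
position: [0.5349, 0.0351, 0.1276]
tcp_rot: [3.142, 0.0, 2.936]
wrist_force: [-0.0, 0.1, 0.5]
width: 0.0854
```

Request:
carry_out(
  steps=[
    [0,0,-0.3,0,0,0],
    [0,0,-0.6,0,0,0],
    [0,0,-1,0,0,0],
    [0,0,-1.2,0,0,0],
    [0,0,-1.5,0,0,0],
    [0,0,-1.5,0,0,0],
    [0,0,-1.5,0,0,0],
    [0,0,-1.5,0,0,0],
    [0,0,-1,0,0,0],
    [0,0,-0.5,0,0,0],
  ],
)

```text
time: 29.67
position: [0.5356, 0.0352, 0.2361]
tcp_rot: [3.141, 0.003, 2.936]
wrist_force: [-0.3, -0.3, -0.6]
width: 0.0856
```

```bash
python3 -c "
from h import *; look('s8')
im=cv2.imread('pics/s8.png'); cv2.imwrite('pics/s8c.png',cv2.resize(im[100:260,190:430],None,fx=3,fy=3))"
```

```text
t 29.67 p [0.5356 0.0352 0.2361] r [3.141e+00 3.000e-03 2.936e+00] F [-0.3 -0.3 -0.6] w 0.0856
TCP X,Y 0.5171 0.1439
front X,yawslope,tiltslope [ 0.5415 -0.002   0.0076] 780 Y [0.1161 0.1715] z [0.0472 0.0477 0.0494 0.1564 0.1571]
```

View pics/s8c.png

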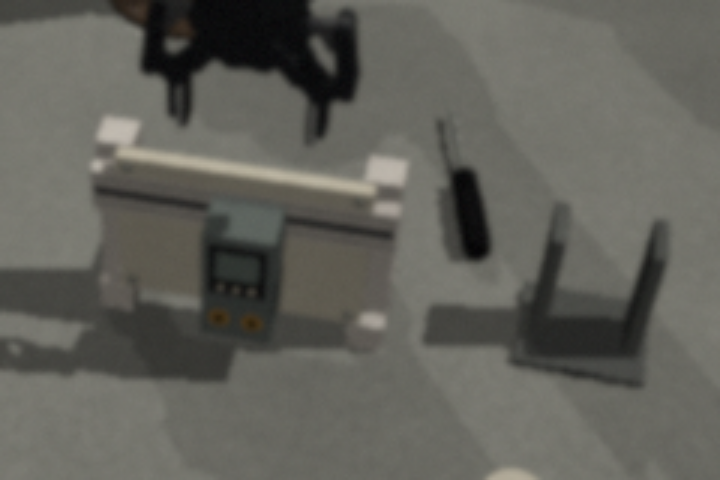

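The module hangs upright on the board with its front outwards, at crop px (242,270). The gripper is well clear above it and the dock is empty. I hand it in.

```bash
python3 -c "
from h import *; print(bot.finish_job()); st()"
```

```text
the job is handed in; nothing more can be done
None
the job is handed in; nothing more can be done
```

The module hangs locked on the bolt with its front outwards. I let go, raised the gripper clear and handed the job in at about 30 s; no verdict was reported.

**What I did:** I took the module out of the dock by its front and back and stood it on the bench before the board. I took it again by its sides, pushed the keyhole over the bolt head and pulled it down about 20 mm. The push met only washer force (about 5.5 N). At the bottom, 2 mm of commanded travel moved it only 0.4 mm and the force rose to about 12 N, so it had reached the slot's end.

**Last checks, from the scene camera before hand-in:**

| Check | Measured | Wanted |
|---|---|---|
| Back off the face | about 5 mm | under 9 mm |
| Centre height | about 102 mm, or 33 mm below the bolt | 33 mm below (+4.5 / −3.5) |
| Sideways from rail middle | about 7 mm | within 16 mm |
| Tilt and yaw | under 0.01 rad | under 0.12 rad |
| Wrist force | about zero | robot touching nothing |

**What went wrong or disagreed:**
- **Joint limit:** Before the second grasp I turned the wrist the wrong way into joint 6's limit. This shifted the empty gripper about 5 cm. It touched nothing, and I turned back the other way at a cost of about 4 s.
- **Face position:** The scene and wrist cameras disagreed by about 1 mm on where the board's face is, which is within the calibration error.
- **Other objects:** I did not measure the other objects at the end. The path stayed clear of them, and no unexpected contact force showed.

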